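# Pack the practice-eye holders into their round tin

### The arm

A 6-joint arm with a two-finger parallel gripper is mounted at the origin on a cart in front of the work surface, level with it; the furniture and walls round the work are solid. World frame = base frame: x ahead of the robot, y to its left, z up, the work surface at z = 0. Lengths are in m, angles in rad, forces in N, time in s.
With the tool pointing down it reaches from about 0.35 to 0.85 m from the base axis. Payload 8.1 kg.
Tool frame: the origin (TCP) lies on the centre line of the jaws, within the pads' length; the fingertips stand 17 mm ahead of it and the grasp point (between the pads) lies 2 mm behind it; z points along the fingers, y is the line along which they close (so a half turn about z gives the same grasp; the last joint's range is limited). The gripper opens to 93 mm and grips with 3 to 60 N. Pads are 15 mm wide; open, the fingers measure 128 mm over their backs; the gripper's body (75 mm by 188 mm) begins 65 mm behind the grasp point.
Start: joints at [1.246, 0.13, 1.488, -0, 1.523, -0.085], TCP at [0.142, 0.583, 0.202] pointing down, gripper open.
Joint ranges: [-2.96, 2.96], [-0.89, 2.26], [0.02, 2.5], [-1.34, 4.48], [0, 2.73], [-2.66, 2.66]. Speed limits (rad/s): [2.39, 2.39, 2.79, 3.14, 3.14, 3.14].

### API

Orientations are given as a rotation vector (axis times angle).
In Python, from plant import robot, optics, close_job, models gives the robot as it stands.
- The arm moves only by the shell command python3 -m inch 'ROWS' [OPENING] [FORCE]. ROWS is a JSON object of lists of equal length, an entry for each row: "travel": the shift along the tool's x, y, z in m, a list of three; "spin": the turn about the tool's z in rad. In form: {"travel": [[x, y, z], ...], "spin": [spin, ...]}. A call has 1 to 10 rows; each row is the pose to reach, as a shift and turn from the pose commanded when the call began, along the tool's axes at that moment; what a row does not reach only later rows make up. A row lasts 1/12 s, in which the tool goes at most 41.7 mm and 7.16 degrees, less where a joint would pass 70% of its speed; a pose out of reach is approached as far as the arm can. A call with a gripper value outside its range is refused whole. OPENING is the closure, from 0 (fully open) to 1 (shut), set as the call begins (- or left out, the last holds). The fingers move at their own pace and stop on an object; FORCE is the grip in N (left out, the last holds). Time passes only in rows, so rows that repeat a pose let the fingers close. It gives the time, the measured TCP pose, the force, the opening and the grip force at its end, in the units of the state.
- robot.read_state(): the state, without advancing time (a new reading comes with each control period).
- optics.read_camera(name): name is "side" or "top"; returns (picture, depth): 480x640x3 uint8, red, green, blue; 480x640 float32, m along the optical axis (not along the pixel's ray), 0 where there is no reading.
- optics.camera_info(name): a dict with "camera_matrix" (3x3 intrinsics, pixels), "dist" ([k1, k2, p1, p2, k3] as OpenCV has them; the pictures are not rectified), "view" (4x4, takes a point from world to camera coordinates). Camera axes: x right, y down, z forward; pixel columns grow to the right and rows downward; lengths in m; the calibration is good to about 2 mm. A picture is of the moment at which its call begins. camera_info takes no time and is no camera call.
- close_job(): hands the job in; it is judged then, once.
Trained networks look in the newest picture that a camera, given by its name, has taken for a name from the list of things; names that differ only in an ending like _2 or _b are one class to them, and where a whole thing is asked for, a point or a joint stands for the part that bears it (a point fixed in the world has none). Each returns a list of dicts, best first, with "p" (0 to 1); they miss things now and then, are a little off and sometimes report something else, mostly with a low value. They report only what shows in the picture. A call takes as long as a camera call. They do not tell look-alikes from the thing itself.
- models.look_for(camera, name): "centre" ([x, y, z] in m, in world coordinates, good to about 4 mm: the middle of the surface that is visible of it).
- models.masks_of(camera, name): "region" (480x640 bool, what is visible of it).
The state is a dict: "t": time; "q": joint angles; "dq": joint speeds; "joint_torque": joint torques, N m; "tool_pos": TCP position; "orientation": TCP orientation; "force": force on the tool from outside, world axes, zero at the start; "wrist_torque": the same for the moment, N m; "opening": finger opening in m; "gripper_force": force on a finger pad.
Only numpy, scipy, OpenCV 4.12 (cv2) and the standard library are available. Lean on these libraries where they do the work, as an engineer would, in place of code of your own. Each camera call takes 0.05 s, during which the arm holds its last target. There are 200 camera calls.

### The job

Pack all seven practice-eye holders (round metal foot, stem and white dome) upright and flat on the floor of the round tin, one in the middle and six closely round it: five of the six in the tin are spread round its edge, so nudge them along to open a space for the last one, which stands on the bench. Do not tip any holder over, and leave the other things on the bench where they are.

Things in the scene. Friction and masses are not known exactly. Their poses are not given: they have to be found in the camera images.
- tin_in (a point): centre of the inner floor of the round open steel tin, z up, x and y turn with it. Fixed; inside diameter 144 mm, floor 2 mm above the bench, wall 2.5 mm thick, rim 16 mm above the inner floor. Seven holders just fit: one amid six, 1.5 mm to spare between middle and wall, about 10 mm in all along the ring. Holders slide easily when pushed at the stem and shove the next ones along
- holder_1: practice-eye holder: round aluminium foot 47 mm across and 12 mm high (lower edge chamfered 3 mm), on it a knurled upright stem 22 mm across from 12 to 32 mm height, topped by a white dome to 42 mm; 56 to 112 g. Origin: centre of the underside, z up the stem. Starts loose in the tin, in its middle.
- holder_2: practice-eye holder: round aluminium foot 47 mm across and 12 mm high (lower edge chamfered 3 mm), on it a knurled upright stem 22 mm across from 12 to 32 mm height, topped by a white dome to 42 mm; 56 to 112 g. Origin: centre of the underside, z up the stem. Starts loose in the tin near the wall; the five there are spread evenly round the ring, so that no gap between them takes another foot.
- holder_3: practice-eye holder: round aluminium foot 47 mm across and 12 mm high (lower edge chamfered 3 mm), on it a knurled upright stem 22 mm across from 12 to 32 mm height, topped by a white dome to 42 mm; 56 to 112 g. Origin: centre of the underside, z up the stem. Starts loose in the tin near the wall; the five there are spread evenly round the ring, so that no gap between them takes another foot.
- holder_4: practice-eye holder: round aluminium foot 47 mm across and 12 mm high (lower edge chamfered 3 mm), on it a knurled upright stem 22 mm across from 12 to 32 mm height, topped by a white dome to 42 mm; 56 to 112 g. Origin: centre of the underside, z up the stem. Starts loose in the tin near the wall; the five there are spread evenly round the ring, so that no gap between them takes another foot.
- holder_5: practice-eye holder: round aluminium foot 47 mm across and 12 mm high (lower edge chamfered 3 mm), on it a knurled upright stem 22 mm across from 12 to 32 mm height, topped by a white dome to 42 mm; 56 to 112 g. Origin: centre of the underside, z up the stem. Starts loose in the tin near the wall; the five there are spread evenly round the ring, so that no gap between them takes another foot.
- holder_6: practice-eye holder: round aluminium foot 47 mm across and 12 mm high (lower edge chamfered 3 mm), on it a knurled upright stem 22 mm across from 12 to 32 mm height, topped by a white dome to 42 mm; 56 to 112 g. Origin: centre of the underside, z up the stem. Starts loose in the tin near the wall; the five there are spread evenly round the ring, so that no gap between them takes another foot.
- holder_7: practice-eye holder: round aluminium foot 47 mm across and 12 mm high (lower edge chamfered 3 mm), on it a knurled upright stem 22 mm across from 12 to 32 mm height, topped by a white dome to 42 mm; 56 to 112 g. Origin: centre of the underside, z up the stem. Starts on the bench to the right of the tin (seen from the robot).
- petri_dish: bystander: closed petri dish, 59 mm across, 15 mm high; origin under its centre
- spare_lens: bystander: black screw-in lens without stem, 47 mm across, 19 mm high; origin under its centre
- pot: bystander: specimen pot with white screw lid, 46 mm across, 56 mm high; origin under its centre
- suture_pack: bystander: flat small carton, 55x85x10 mm; origin under its centre
Mind the look-alikes: they are no part of the job. What is shaped like the part that bears tin_in but brown is not meant.

How it is judged:
By the outcome, as a careful person would: the job done as asked, in the order asked, and still so for the second after the job is handed in, with the robot touching nothing.
It also fails if it takes over 61 s, if anything falls off the work surface, if the arm or the gripper's body presses on something with over 40 N, if the wrist force passes 120 N, or if a joint passes its speed limit or range.

## Working session

There is one attempt and no reset: what is moved stays moved. The work goes in short steps, Python scripts to look and compute and a shell command to move; the robot and the scene stay as the last step left them, time stands still between calls to the robot, and variables do not carry over. Pictures are saved under pics/ and viewed, at most 10 in all, crops included, and the job is handed in when it is done.

```bash
ls; mkdir -p pics; cat > h.py <<'E'
import numpy as np, cv2
from plant import robot, optics, models
def shot(cam):
    im,d=optics.read_camera(cam); return im,d
def pts(cam,uv,z=None,depth=None):
    """world points of pixels, by plane height z or depth"""
    i=optics.camera_info(cam); K=np.array(i["camera_matrix"],float); V=np.array(i["view"],float)
    uv=np.atleast_2d(np.array(uv,float))
    n=cv2.undistortPoints(uv[:,None],K,np.array(i["dist"],float))[:,0]
    r=np.c_[n,np.ones(len(n))]; R,t=V[:3,:3],V[:3,3]; c=-R.T@t; d=r@R
    s=(z-c[2])/d[:,2] if z is not None else np.asarray(depth)
    return c+d*np.reshape(s,(-1,1))
def proj(cam,P):
    i=optics.camera_info(cam); V=np.array(i["view"],float)
    return cv2.projectPoints(np.atleast_2d(P).astype(float),cv2.Rodrigues(V[:3,:3])[0],V[:3,3],np.array(i["camera_matrix"],float),np.array(i["dist"],float))[0][:,0]
E
python3 - <<'E'
from h import *
for c in("top","side"):
    im,d=shot(c); cv2.imwrite(f"pics/{c}0.png",im[...,::-1])
    i=optics.camera_info(c);V=np.array(i["view"]);print(c,-V[:3,:3].T@V[:3,3],V[2,:3])
    for n in("holder_1","tin_in"):
        for r in models.look_for(c,n): print(n,np.round(r["centre"],3),round(r["p"],2),proj(c,r["centre"]).round()[0])
s=robot.read_state();print(s)
E
```

```text
pics
top [ 0.49699041 -0.01162752  1.08169447] [ 0.06813067  0.02077897 -0.99746   ]
holder_1 [0.591 0.132 0.013] 0.88 [264. 224.]
holder_1 [0.503 0.101 0.016] 0.76 [276. 262.]
holder_1 [0.537 0.055 0.014] 0.76 [297. 248.]
holder_1 [ 0.494 -0.189  0.012] 0.72 [403. 268.]
holder_1 [0.557 0.101 0.012] 0.65 [277. 239.]
holder_1 [0.535 0.145 0.01 ] 0.63 [258. 248.]
holder_1 [0.586 0.076 0.015] 0.59 [288. 227.]
tin_in [ 0.379 -0.33   0.001] 0.83 [463. 318.]
tin_in [ 0.737  0.336 -0.   ] 0.81 [181. 163.]
tin_in [0.564 0.104 0.004] 0.68 [276. 236.]
side [ 0.1265436  -1.07557312  1.04524944] [ 0.26932917  0.70124178 -0.66009224]
holder_1 [0.504 0.093 0.016] 0.7 [297. 236.]
holder_1 [0.538 0.051 0.019] 0.63 [315. 242.]
holder_1 [ 0.493 -0.199  0.013] 0.61 [334. 314.]
holder_1 [0.549 0.099 0.016] 0.51 [312. 231.]
holder_1 [0.588 0.069 0.016] 0.5 [330. 234.]
holder_1 [0.584 0.123 0.013] 0.48 [322. 223.]
holder_1 [0.532 0.138 0.021] 0.45 [302. 222.]
tin_in [0.542 0.075 0.006] 0.88 [313. 240.]
tin_in [0.736 0.341 0.002] 0.86 [343. 173.]
tin_in [ 0.378 -0.33  -0.003] 0.81 [307. 376.]
{'t': 0.3, 'q': array([ 1.24560474e+00,  1.30635990e-01,  1.48854745e+00, -1.56923496e-05,
        1.52300114e+00, -8.54189089e-02]), 'dq': array([-0.00161776, -0.00165043, -0.002403  , -0.00158399, -0.00039532,
       -0.0007122 ]), 'joint_torque': array([ 2.26813304e-04, -5.59039772e+01, -4.91257489e+01,  7.66635966e-02,
        2.93885905e-02, -9.42409952e-05]), 'tool_pos': array([0.14242315, 0.58265459, 0.20160318]), 'orientation': array([-3.75718689e-01, -3.11893848e+00,  9.15252762e-04]), 'force': array([-0.00305223,  0.59075142, -0.02508533]), 'wrist_torque': array([ 0.0294278 ,  0.01307071, -0.00686029]), 'gripper_force': 0.0, 'opening': 0.09304076529725441}
```

```bash
python3 - <<'E'
import cv2
t=cv2.imread("pics/top0.png")
a=cv2.resize(t[190:300,220:430],None,fx=3.8,fy=3.8,interpolation=cv2.INTER_CUBIC)
cv2.imwrite("pics/top0c.png",a)
E
```

```text
(no output)
```

View pics/top0.png

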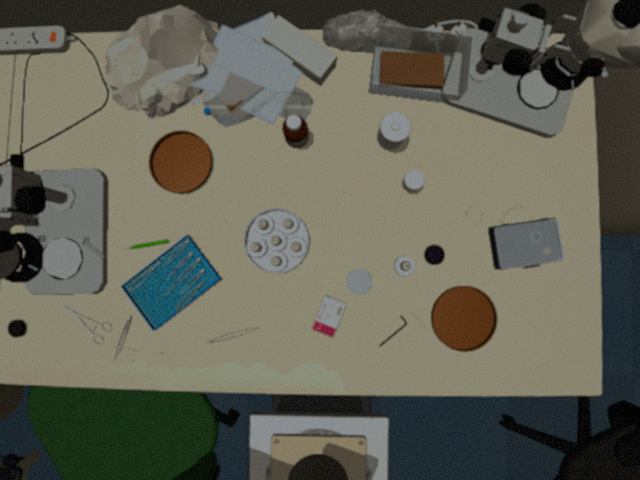

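View pics/top0c.png

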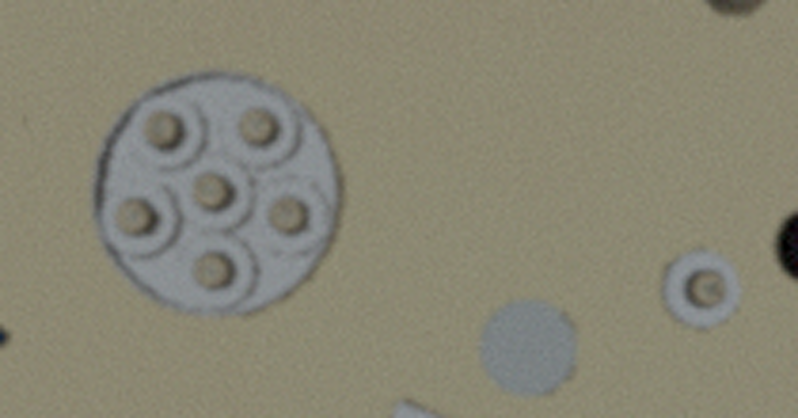

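Seen: the steel tin at (277,241) holds five ring holders and one in the middle, with holder_7 alone at (404,266). Look-alikes are the brown tins at (463,318) and (181,163), the black spare lens at (434,254), and round white things: the petri dish (359,281), pot (413,181) and another lid (395,128). I choose the grey tin and the holder with a stem at (404,266), which the crop confirms. Next I measure precisely.

```bash
cat >> h.py <<'E'
from scipy import ndimage, optimize
def stems(cam="top",box=(0.44,0.64,0.02,0.19),im=None,d=None,zmin=0.026):
    if d is None: im,d=shot(cam)
    v,u=np.mgrid[0:480,0:640]; uv=np.c_[u.ravel(),v.ravel()]
    P=pts(cam,uv,depth=d.ravel()).reshape(480,640,3)
    m=(d>0)&(P[...,0]>box[0])&(P[...,0]<box[1])&(P[...,1]>box[2])&(P[...,1]<box[3])&(P[...,2]>zmin)&(P[...,2]<0.06)
    L,n=ndimage.label(m); out=[]
    for k in range(1,n+1):
        q=P[L==k]
        if len(q)>=6:
            c=np.argwhere(L==k).mean(0)[::-1]
            out.append((c,len(q),q.mean(0),q[:,2].max()))
    return out,P
E
python3 - <<'E'
from h import *
for c in("top","side"):
    im,d=shot(c); np.savez(f"{c}0.npz",im=im,d=d)
    for b in((0.44,0.64,0.02,0.19),(0.45,0.53,-0.25,-0.15)):
        o,P=stems(c,b,im,d)
        for x in o: print(c,x[0].round(1),x[1],x[2].round(4),x[3].round(3), "ray@.036",pts(c,x[0],z=.036 if b[3]>0 else .034)[0].round(4))
    # noise on bench
    if c=="top":
        print("bench z",np.median(P[290:300,240:300,2]),P[290:300,240:300,2].std())
        # tin disk: rim by colour contrast to the bench (saturation)
        hsv=cv2.cvtColor(im,cv2.COLOR_RGB2HSV); print("sat bench",hsv[300,270],"tin",hsv[262,255])
        g=cv2.GaussianBlur(hsv[...,1].astype(float),(0,0),1)
        E=[]
        for a in np.linspace(0,2*np.pi,72,endpoint=False):
            r=np.arange(26,40,.1); x=277+r*np.cos(a); y=241+r*np.sin(a)
            p=ndimage.map_coordinates(g,[y,x],order=1); k=np.argmax(np.gradient(p)); E.append((x[k],y[k]))
        E=np.array(E); print(cv2.fitEllipse(E.astype(np.float32)))
        # rim at depth-height 18 mm : fit circle in world
        W=pts(c,E,z=.010)[:,:2]
        f=lambda p:np.hypot(W[:,0]-p[0],W[:,1]-p[1])-p[2]
        s=optimize.least_squares(f,[.54,.1,.07],loss="soft_l1",f_scale=.001); print(s.x, np.abs(s.fun).mean())
E
```

```text
top [287.7 222.7] 74 [0.5922 0.0743 0.0404] 0.049 ray@.036 [0.5927 0.0746 0.036 ]
top [262.7 223.4] 81 [0.5903 0.131  0.0388] 0.047 ray@.036 [0.5905 0.1314 0.036 ]
top [275.4 239.8] 78 [0.5535 0.1015 0.0398] 0.047 ray@.036 [0.5537 0.102  0.036 ]
top [255.4 246.7] 81 [0.5374 0.1465 0.0386] 0.047 ray@.036 [0.5375 0.1469 0.036 ]
top [295.6 246.1] 76 [0.5398 0.0558 0.0399] 0.046 ray@.036 [0.54   0.0561 0.036 ]
top [275.8 260.6] 75 [0.5068 0.0997 0.0397] 0.047 ray@.036 [0.5069 0.1001 0.036 ]
top [405.4 265.5] 79 [ 0.4991 -0.1905  0.0377] 0.046 ray@.036 [ 0.4991 -0.1911  0.034 ]
bench z -0.0008848687798329591 0.044197928541243436
sat bench [ 25  53 135] tin [105  13 115]
((275.9639587402344, 240.3590087890625), (65.45762634277344, 65.68749237060547), 63.867801666259766)
[0.55406571 0.10356756 0.07601618] 0.0005672296876995304
side [321.9 215.5] 55 [0.5871 0.1282 0.0357] 0.046 ray@.036 [0.587  0.1278 0.036 ]
side [301.5 216.8] 56 [0.5339 0.1424 0.0357] 0.047 ray@.036 [0.5338 0.142  0.036 ]
side [312.7 225.1] 59 [0.5499 0.0986 0.0353] 0.048 ray@.036 [0.5497 0.0978 0.036 ]
side [330.3 227.8] 58 [0.5886 0.0701 0.0367] 0.045 ray@.036 [0.5889 0.0709 0.036 ]
side [296.2 229.6] 58 [0.5027 0.0962 0.0356] 0.047 ray@.036 [0.5026 0.0958 0.036 ]
side [314.1 236.6] 59 [0.5363 0.0513 0.0368] 0.047 ray@.036 [0.5367 0.0521 0.036 ]
side [335.  306.7] 65 [ 0.4951 -0.1972  0.0356] 0.043 ray@.036 [ 0.4957 -0.1958  0.034 ]
```

```bash
cat >> h.py <<'E'
def goto(x,y,z,ty=None):
    """tool-frame shift (mm) and spin (deg, rad) to a tool-down pose, ty = world heading of tool y in deg"""
    s=robot.read_state(); R=cv2.Rodrigues(np.array(s["orientation"]))[0]
    h=np.degrees(np.arctan2(R[1,1],R[0,1])); t=R.T@(np.array([x,y,z])-s["tool_pos"])
    sp=0 if ty is None else (h-ty+180)%360-180
    print("shift",(t*1000).round(1),"spin deg %.1f rad %.3f"%(sp,np.radians(sp)),"heading %.1f"%h)
E
python3 -c "
from h import *
goto(.507,.100,.20,82); goto(.507,.100,.10,82)"
```

```text
shift [-468.8 -382.4    1.8] spin deg -5.7 rad -0.100 heading 76.3
shift [-468.8 -382.3  101.8] spin deg -5.7 rad -0.100 heading 76.3
```

```bash
python3 -m inch '{"travel":[[-469,-382,2],[-469,-382,2],[-469,-382,2],[-469,-382,2],[-469,-382,2],[-469,-382,2],[-469,-382,2],[-469,-382,2],[-469,-382,2],[-469,-382,2]],"spin":[-0.1,-0.1,-0.1,-0.1,-0.1,-0.1,-0.1,-0.1,-0.1,-0.1]}' 0.67 10; python3 -c "
from h import *
goto(.507,.100,.08,82)"
```

```text
t: 1.23
tool_pos: [0.3947, 0.2488, 0.2009]
orientation: [0.219, 3.133, 0.001]
force: [0.7, 0.3, 0.8]
opening: 0.0329
gripper_force: 0.0
shift [-131.8 -131.8  120.9] spin deg 0.0 rad 0.000 heading 82.0
```

```bash
python3 -m inch '{"travel":[[-132,-132,0],[-132,-132,0],[-132,-132,20],[-132,-132,50],[-132,-132,90],[-132,-132,121],[-132,-132,121],[-132,-132,121]],"spin":[0,0,0,0,0,0,0,0]}'; python3 - <<'E'
from h import *
goto(.507,.100,.035,82)
im,d=shot("side"); cv2.imwrite("pics/side1.png",cv2.resize(im[170:300,230:400],None,fx=4.4,fy=4.4,interpolation=cv2.INTER_CUBIC)[...,::-1])
E
```

```text
t: 1.9
tool_pos: [0.5798, 0.0032, 0.0985]
orientation: [0.22, 3.133, 0.0]
force: [0.5, 0.3, -0.4]
opening: 0.031
gripper_force: 0.0
shift [85.7 85.7 63.4] spin deg -0.0 rad -0.001 heading 82.0
```

View pics/side1.png

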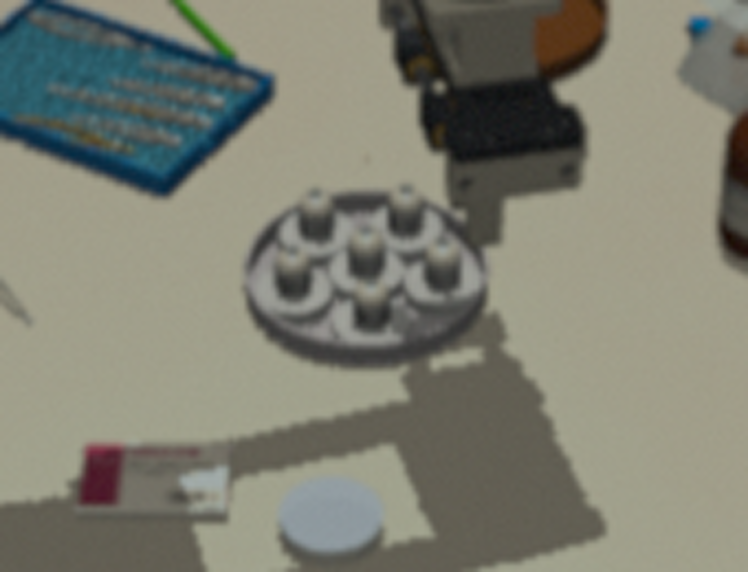

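The tool overshot: rows are relative to the last commanded pose, not to where the arm had got to. The picture shows the gripper right of the tin, touching nothing, with all six holders standing. I'll go back over D at a safe height and allow enough rows from now on.

```bash
python3 -m inch '{"travel":[[132,132,-20],[132,132,-20],[132,132,-20],[132,132,-20],[132,132,-20],[132,132,-20],[132,132,-20],[132,132,-20]],"spin":[0,0,0,0,0,0,0,0]}'; python3 - <<'E'
from h import *
goto(.507,.100,.034,82)
E
```

```text
t: 2.62
tool_pos: [0.378, 0.271, 0.1353]
orientation: [0.22, 3.133, 0.001]
force: [1.1, 0.1, -0.6]
opening: 0.0311
gripper_force: 0.0
shift [-151.6 -151.3  101.3] spin deg -0.0 rad -0.001 heading 82.0
```

```bash
python3 -m inch '{"travel":[[0,0,-5],[0,0,-5],[0,0,-5],[0,0,-5]],"spin":[0,0,0,0]}'; python3 - <<'E'
from h import *
goto(.507,.100,.10,82)
E
```

```text
t: 2.95
tool_pos: [0.3785, 0.27, 0.3034]
orientation: [0.217, 3.134, 0.0]
force: [0.7, -0.8, 0.2]
opening: 0.0307
gripper_force: 0.0
shift [-150.7 -150.6  203.4] spin deg 0.1 rad 0.001 heading 82.1
```

My mistake: travel is in metres and I wrote millimetres. Nothing was hit. From here I use metres.

```bash
sed -i 's/print("shift",(t\*1000).round(1)/print("shift m",t.round(4)/' h.py; python3 -m inch '{"travel":[[-0.03,-0.03,0.01],[-0.06,-0.06,0.02],[-0.09,-0.09,0.04],[-0.12,-0.12,0.07],[-0.15,-0.15,0.11],[-0.151,-0.151,0.15],[-0.151,-0.151,0.19],[-0.151,-0.151,0.203],[-0.151,-0.151,0.203]],"spin":[0,0,0,0,0,0,0,0,0]}'; python3 - <<'E'
from h import *
goto(.507,.100,.034,82)
E
```

```text
t: 3.7
tool_pos: [0.5022, 0.0976, 0.09]
orientation: [-0.221, -3.121, 0.004]
force: [-1.1, -0.1, -1.8]
opening: 0.0307
gripper_force: 0.0
shift m [-0.0051  0.0032  0.0559] spin deg -0.1 rad -0.002 heading 81.9
```

```bash
python3 -m inch '{"travel":[[0,0,0],[0,0,0],[0,0,0]],"spin":[0,0,0]}'; python3 - <<'E'
from h import *
goto(.507,.100,.034,82)
E
```

```text
t: 3.95
tool_pos: [0.5101, 0.0999, 0.102]
orientation: [0.218, 3.129, 0.001]
force: [-0.1, -0.6, 0.6]
opening: 0.0305
gripper_force: 0.0
shift m [ 0.0034 -0.0004  0.068 ] spin deg 0.0 rad 0.001 heading 82.0
```

```bash
python3 -m inch '{"travel":[[0.002,0,0.02],[0.002,0,0.04],[0.002,0,0.06],[0.002,0,0.065],[0.002,0,0.065],[0.002,0,0.065]],"spin":[0,0,0,0,0,0]}'; python3 - <<'E'
from h import *
goto(.507,.100,.034,82)
o,P=stems()
for x in o: print(x[0].round(1),x[1],x[2].round(4))
E
```

```text
t: 4.45
tool_pos: [0.5072, 0.0998, 0.0355]
orientation: [0.219, 3.131, 0.001]
force: [-0.2, -0.6, -0.1]
opening: 0.0305
gripper_force: 0.0
shift m [0.0002 0.0002 0.0015] spin deg 0.0 rad 0.000 heading 82.0
[262.4 221.1] 38 [0.5953 0.1315 0.04  ]
[291.1 221.7] 12 [0.595 0.067 0.037]
[297.5 244.7] 31 [0.543  0.0516 0.0399]
```

```bash
python3 -m inch '{"travel":[[0,0.003,0.001],[0,0.006,0.001],[0,0.009,0.001],[0,0.012,0.001],[0,0.015,0.001],[0,0.018,0.001],[0,0.021,0.001],[0,0.024,0.001],[0,0.026,0.001],[0,0.026,0.001]],"spin":[0,0,0,0,0,0,0,0,0,0]}'
```

```text
t: 5.33
tool_pos: [0.5095, 0.1256, 0.0323]
orientation: [-0.219, -3.134, -0.0]
force: [-0.4, -0.6, -0.8]
opening: 0.0307
gripper_force: 0.0
```

```bash
python3 -m inch '{"travel":[[0,-0.004,0],[0,-0.004,-0.03],[0,-0.004,-0.06],[-0.01,-0.025,-0.06],[-0.02,-0.045,-0.06],[-0.03,-0.06,-0.06],[-0.04,-0.064,-0.06],[-0.04,-0.064,-0.06],[-0.04,-0.064,-0.06],[-0.04,-0.064,-0.06]],"spin":[0,0,0,0.12,0.24,0.36,0.48,0.6,0.72,0.84]}'; python3 - <<'E'
from h import *
goto(.540,.0561,.08,-3.5)
E
```

```text
t: 6.17
tool_pos: [0.5401, 0.0554, 0.0923]
orientation: [-1.488, -2.767, 0.0]
force: [-0.4, -0.0, 0.4]
opening: 0.0308
gripper_force: 0.0
shift m [0.0007 0.0003 0.0123] spin deg 37.0 rad 0.645 heading 33.5
```

```bash
python3 -m inch '{"travel":[[0,0,0],[0,0,0],[0,0,0],[0,0,0],[0,0,0],[0,0,0],[0,0,0],[0,0,0]],"spin":[0.12,0.24,0.36,0.48,0.6,0.645,0.645,0.645]}'; python3 - <<'E'
from h import *
goto(.540,.0561,.034,-3.5)
im,d=shot("side")
o,P=stems("side",im=im,d=d)
for x in o: print(x[0].round(1),x[1],x[2].round(4))
o,P=stems()
for x in o: print(x[0].round(1),x[1],x[2].round(4))
E
```

```text
t: 6.83
tool_pos: [0.5401, 0.0559, 0.0923]
orientation: [-2.279, -2.163, 0.0]
force: [0.3, -0.2, 0.3]
opening: 0.031
gripper_force: 0.0
shift m [ 0.0002 -0.0001  0.0583] spin deg 0.5 rad 0.009 heading -3.0
[321.9 216.1] 47 [0.5868 0.1269 0.0344]
[301.3 216.8] 53 [0.5336 0.143  0.0353]
[312.7 225.1] 59 [0.5497 0.0981 0.0358]
[330.4 228. ] 61 [0.589  0.0703 0.0358]
[296.2 229.6] 58 [0.5028 0.0962 0.0357]
[314.  236.9] 64 [0.5362 0.0519 0.0355]
```

```bash
python3 - <<'E'
from h import *
im,d=shot("side"); cv2.imwrite("pics/side2.png",cv2.resize(im[170:270,250:380],None,fx=6,fy=6,interpolation=cv2.INTER_CUBIC)[...,::-1])
R=robot.read_state(); print(proj("side",R["tool_pos"]))
E
```

```text
[[314.71700744 218.33338091]]
```

View pics/side2.png

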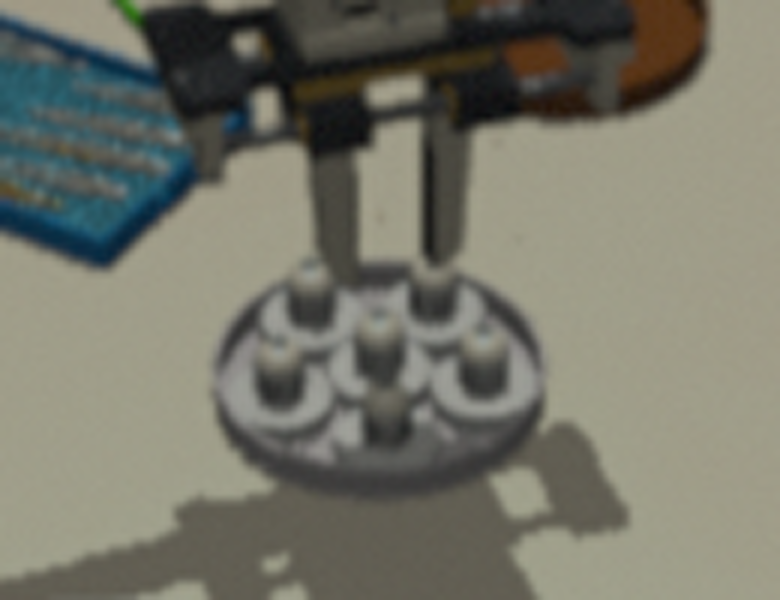

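The holders look unmoved, with D still at crop (280,370), and the fingertips sit higher than the stated pose implies. I'll measure the fingertips by depth.

```bash
python3 - <<'E'
from h import *
s=robot.read_state(); print(s["t"],s["tool_pos"],s["q"].round(3),s["orientation"])
for c in("side","top"):
    im,d=shot(c); v,u=np.mgrid[0:480,0:640]
    P=pts(c,np.c_[u.ravel(),v.ravel()],depth=d.ravel()).reshape(480,640,3)
    m=(d>0)&(abs(P[...,0]-.54)<.12)&(abs(P[...,1]-.08)<.12)
    for lo in np.arange(.05,.2,.01):
        q=P[m&(P[...,2]>lo)&(P[...,2]<lo+.01)]
        if len(q): print(c,round(lo,2),len(q),q.mean(0).round(3),q[:,:2].min(0).round(3),q[:,:2].max(0).round(3))
    if c=="side":
        for p in((250+345/6,170+265/6),(250+445/6,170+250/6),(250+340/6,170+200/6),(250+450/6,170+200/6)):
            p=np.round(p).astype(int); print(p,P[p[1],p[0]].round(3))
E
```

```text
6.9833 [0.54015618 0.05606749 0.09237838] [ 0.009  0.057  1.771 -0.     1.314  0.062] [ 2.27905747e+00  2.16225747e+00 -5.70924156e-06]
side 0.1 6 [0.54  0.05  0.107] [0.52  0.045] [0.558 0.053]
side 0.11 32 [0.541 0.05  0.115] [0.511 0.043] [0.568 0.059]
side 0.12 49 [0.537 0.049 0.125] [0.509 0.042] [0.569 0.068]
side 0.13 52 [0.541 0.048 0.135] [0.509 0.042] [0.569 0.063]
side 0.14 50 [0.536 0.05  0.145] [0.508 0.042] [0.569 0.064]
side 0.15 52 [0.54  0.05  0.155] [0.507 0.04 ] [0.571 0.068]
side 0.16 59 [0.539 0.049 0.165] [0.507 0.043] [0.572 0.063]
side 0.17 40 [0.544 0.049 0.174] [0.506 0.041] [0.572 0.064]
side 0.18 9 [0.551 0.05  0.185] [0.498 0.042] [0.561 0.066]
side 0.19 71 [0.535 0.038 0.196] [0.452 0.014] [0.623 0.092]
side 0.2 270 [0.54  0.031 0.206] [0.452 0.014] [0.623 0.088]
[308 214] [0.518 0.045 0.121]
[324 212] [0.561 0.046 0.114]
[307 203] [0.518 0.049 0.152]
[325 203] [0.564 0.046 0.141]
top 0.19 1 [0.462 0.025 0.195] [0.462 0.025] [0.462 0.025]
top 0.2 41 [0.482 0.044 0.208] [0.456 0.024] [0.494 0.089]
```

By depth the tips are at z≈0.107 and the gripper body at 0.195. The real tool is therefore about 32 mm higher than the reported z, and the push passed over the domes. I'll trust the camera and descend in stages.

```bash
cat >> h.py <<'E'
def tips(off=0):
    """finger extent seen from the side camera, per height slab, near the TCP"""
    s=robot.read_state(); x,y,z=s["tool_pos"]; im,d=shot("side"); v,u=np.mgrid[0:480,0:640]
    P=pts("side",np.c_[u.ravel(),v.ravel()],depth=d.ravel()).reshape(480,640,3)
    m=(d>0)&(abs(P[...,0]-x)<.06)&(abs(P[...,1]-y)<.06)&(P[...,2]>z-.03)
    for lo in np.arange(np.floor(z*100)/100-.02,z+.09,.01):
        q=P[m&(P[...,2]>lo)&(P[...,2]<lo+.01)]
        if len(q): print(round(lo,2),len(q),"med",np.median(q,0).round(3),"min",q.min(0).round(3),"max",q.max(0).round(3))
    return im,d
E
python3 -m inch '{"travel":[[0.004,-0.002,0.02],[0.004,-0.002,0.04],[0.004,-0.002,0.05],[0.004,-0.002,0.05],[0.004,-0.002,0.05]],"spin":[0,0,0,0,0]}'; python3 - <<'E'
from h import *
im,d=tips()
E
```

```text
t: 7.5
tool_pos: [0.5378, 0.0603, 0.042]
orientation: [-2.28, -2.16, 0.002]
force: [0.1, -0.0, 0.6]
opening: 0.0308
gripper_force: 0.0
0.02 109 med [0.542 0.087 0.026] min [0.493 0.03  0.02 ] max [0.596 0.11  0.03 ]
0.03 122 med [0.543 0.072 0.035] min [0.495 0.042 0.03 ] max [0.597 0.108 0.04 ]
0.04 64 med [0.547 0.09  0.042] min [0.495 0.047 0.04 ] max [0.597 0.107 0.048]
0.05 5 med [0.555 0.053 0.059] min [0.515 0.051 0.057] max [0.563 0.056 0.06 ]
0.06 34 med [0.552 0.052 0.066] min [0.508 0.047 0.061] max [0.563 0.062 0.07 ]
0.07 38 med [0.522 0.053 0.075] min [0.506 0.042 0.07 ] max [0.567 0.068 0.079]
0.08 45 med [0.553 0.052 0.084] min [0.505 0.046 0.08 ] max [0.566 0.071 0.09 ]
0.09 46 med [0.519 0.052 0.095] min [0.504 0.047 0.09 ] max [0.568 0.065 0.1  ]
0.1 53 med [0.553 0.052 0.105] min [0.505 0.043 0.101] max [0.568 0.062 0.11 ]
0.11 48 med [0.521 0.053 0.115] min [0.504 0.046 0.111] max [0.569 0.065 0.12 ]
0.12 35 med [0.555 0.051 0.123] min [0.503 0.045 0.12 ] max [0.568 0.066 0.129]
0.13 7 med [0.555 0.055 0.137] min [0.494 0.048 0.132] max [0.557 0.071 0.14 ]
```

```bash
python3 -m inch '{"travel":[[-0.002,0,0.01],[-0.002,0,0.02],[-0.002,0,0.03],[-0.002,0,0.038],[-0.002,0,0.038],[-0.002,0,0.038]],"spin":[0,0,0,0,0,0]}'; python3 - <<'E'
from h import *
im,d=tips()
cv2.imwrite("pics/side3.png",cv2.resize(im[190:260,260:370],None,fx=7,fy=7,interpolation=cv2.INTER_CUBIC)[...,::-1])
E
```

```text
t: 8.05
tool_pos: [0.5373, 0.0583, 0.0033]
orientation: [-2.28, -2.16, 0.002]
force: [0.7, -0.3, 0.2]
opening: 0.0307
gripper_force: 0.0
-0.01 446 med [ 0.525  0.023 -0.002] min [ 0.477 -0.001 -0.01 ] max [ 0.596  0.113 -0.   ]
0.0 340 med [0.524 0.039 0.003] min [ 0.478 -0.002  0.   ] max [0.597 0.112 0.01 ]
0.01 381 med [0.532 0.059 0.014] min [0.477 0.025 0.01 ] max [0.597 0.117 0.02 ]
0.02 136 med [0.543 0.067 0.024] min [0.479 0.025 0.02 ] max [0.597 0.108 0.03 ]
0.03 176 med [0.543 0.067 0.035] min [0.493 0.042 0.03 ] max [0.597 0.108 0.04 ]
0.04 94 med [0.541 0.055 0.043] min [0.497 0.041 0.04 ] max [0.594 0.108 0.05 ]
0.05 44 med [0.552 0.05  0.054] min [0.504 0.041 0.051] max [0.567 0.069 0.06 ]
0.06 53 med [0.55  0.05  0.066] min [0.504 0.045 0.06 ] max [0.569 0.065 0.07 ]
0.07 44 med [0.552 0.05  0.075] min [0.504 0.044 0.07 ] max [0.569 0.063 0.08 ]
0.08 31 med [0.55  0.049 0.084] min [0.503 0.045 0.08 ] max [0.567 0.063 0.089]
0.09 9 med [0.553 0.046 0.095] min [0.494 0.042 0.09 ] max [0.559 0.067 0.1  ]
```

View pics/side3.png

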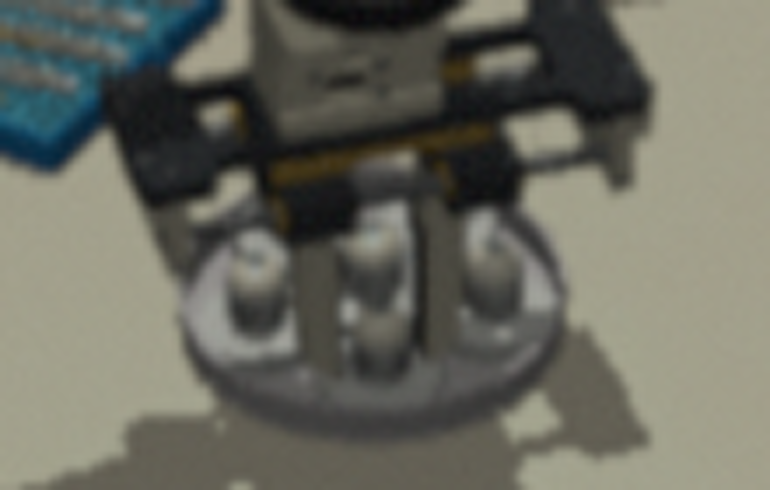

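The fingers at crop (320,300) and (440,300) now straddle E at (383,340), with no contact force. Pushing E towards +x.

```bash
python3 -m inch '{"travel":[[0,0.004,0],[0,0.007,0],[0,0.01,0],[0,0.013,0],[0,0.016,0],[0,0.019,0],[0,0.022,0],[0,0.025,0],[0,0.028,0],[0,0.028,0]],"spin":[0,0,0,0,0,0,0,0,0,0]}'; python3 - <<'E'
from h import *
im,d=shot("side")
o,P=stems("side",im=im,d=d,zmin=.03)
for x in o: print(x[0].round(1),x[1],x[2].round(4))
E
```

```text
t: 8.93
tool_pos: [0.5669, 0.0567, 0.0045]
orientation: [2.28, 2.16, 0.001]
force: [0.5, 1.0, 0.7]
opening: 0.0304
gripper_force: 0.0
[323.3 212.6] 7 [0.5926 0.1317 0.0415]
[302.2 215.9] 21 [0.5357 0.1417 0.0388]
[310.3 224.4] 13 [0.5444 0.1021 0.0367]
[332.1 229.2] 74 [0.5873 0.054  0.0445]
[296.3 229.2] 44 [0.5028 0.0949 0.038 ]
[318.8 233.8] 104 [0.5494 0.0511 0.0424]
```

```bash
python3 -m inch '{"travel":[[0,-0.004,0],[0,-0.004,-0.03],[0,-0.004,-0.06],[0.01,-0.02,-0.07],[0.02,-0.04,-0.07],[0.03,-0.055,-0.07],[0.04,-0.062,-0.07],[0.04,-0.062,-0.07],[0.04,-0.062,-0.07],[0.04,-0.062,-0.07]],"spin":[0,0,0,-0.12,-0.24,-0.36,-0.48,-0.6,-0.72,-0.84]}'; python3 - <<'E'
from h import *
goto(.507,.100,.075,82)
o,P=stems("side")
for x in o: print(x[0].round(1),x[1],x[2].round(4))
o,P=stems("top")
for x in o: print("top",x[0].round(1),x[1],x[2].round(4))
E
```

```text
t: 9.82
tool_pos: [0.5059, 0.1004, 0.0744]
orientation: [1.192, 2.907, 0.0]
force: [0.0, -0.2, 0.5]
opening: 0.0307
gripper_force: 0.0
shift m [-0.0011  0.0005 -0.0006] spin deg -36.6 rad -0.639 heading 45.4
[322.  215.6] 55 [0.5875 0.1281 0.0351]
[301.5 216.8] 56 [0.5338 0.1423 0.0359]
[312.8 225.1] 59 [0.5498 0.0977 0.0362]
[331.1 224.9] 60 [0.5959 0.0826 0.0351]
[296.2 229.7] 59 [0.5025 0.0954 0.0359]
[322.4 235.1] 63 [0.5589 0.0501 0.0361]
top [262.4 219.6] 12 [0.5989 0.1318 0.0387]
top [296.2 236.1] 73 [0.5623 0.0547 0.0396]
```

```bash
python3 -m inch '{"travel":[[0,0,0],[0,0,0],[0,0,0],[0,0,0],[0,0,0.01],[0,0,0.02],[0,0,0.03],[0,0,0.03],[0,0,0.03]],"spin":[-0.12,-0.24,-0.36,-0.48,-0.6,-0.64,-0.64,-0.64,-0.64]}'; python3 - <<'E'
from h import *
goto(.507,.100,.0035,82); im,d=tips()
o,P=stems("side",im=im,d=d)
for x in o: print(x[0].round(1),x[1],x[2].round(4))
E
```

```text
t: 10.67
tool_pos: [0.5056, 0.1, 0.0436]
orientation: [-0.233, -3.131, 0.0]
force: [0.2, -0.1, -0.8]
opening: 0.0307
gripper_force: 0.0
shift m [-0.0015  0.0002  0.0401] spin deg -0.5 rad -0.009 heading 81.5
0.02 92 med [0.543 0.093 0.025] min [0.477 0.04  0.02 ] max [0.565 0.143 0.03 ]
0.03 107 med [0.545 0.095 0.035] min [0.494 0.041 0.03 ] max [0.565 0.14  0.04 ]
0.04 40 med [0.55  0.096 0.043] min [0.495 0.041 0.04 ] max [0.564 0.136 0.047]
0.05 2 med [0.501 0.12  0.057] min [0.499 0.117 0.055] max [0.504 0.122 0.06 ]
0.06 7 med [0.504 0.076 0.068] min [0.494 0.072 0.061] max [0.508 0.113 0.07 ]
0.07 25 med [0.498 0.071 0.074] min [0.492 0.067 0.07 ] max [0.508 0.084 0.08 ]
0.08 24 med [0.498 0.071 0.084] min [0.492 0.065 0.081] max [0.509 0.086 0.09 ]
0.09 18 med [0.501 0.069 0.094] min [0.492 0.066 0.09 ] max [0.508 0.073 0.099]
0.1 3 med [0.496 0.066 0.101] min [0.492 0.066 0.101] max [0.507 0.069 0.102]
[321.9 215.3] 53 [0.5871 0.1281 0.0363]
[303.5 217.8] 18 [0.5382 0.1385 0.0339]
[312.9 225.2] 61 [0.55   0.0976 0.0358]
[331.2 224.7] 57 [0.5958 0.0815 0.0365]
[296.3 229.9] 55 [0.5029 0.0957 0.035 ]
[322.3 235. ] 62 [0.5587 0.0507 0.036 ]
```

```bash
python3 -m inch '{"travel":[[-0.002,0,0.01],[-0.002,0,0.02],[-0.002,0,0.03],[-0.002,0,0.039],[-0.002,0,0.039],[-0.002,0,0.039]],"spin":[0,0,0,0,0,0]}' && python3 -m inch '{"travel":[[0,0.004,0],[0,0.007,0],[0,0.01,0],[0,0.013,0],[0,0.016,0],[0,0.019,0],[0,0.022,0],[0,0.025,0],[0,0.027,0],[0,0.027,0]],"spin":[0,0,0,0,0,0,0,0,0,0]}' && python3 -m inch '{"travel":[[0,-0.004,0],[0,-0.004,-0.03],[0,-0.004,-0.06],[0.03,-0.004,-0.1],[0.06,-0.004,-0.12],[0.1,-0.004,-0.12],[0.13,-0.004,-0.12],[0.13,-0.004,-0.12]],"spin":[0,0,0,0,0,0,0,0]}'; python3 - <<'E'
from h import *
for c in("side","top"):
    o,P=stems(c)
    for x in o: print(c,x[0].round(1),x[1],x[2].round(4))
E
```

```text
t: 11.22
tool_pos: [0.5074, 0.0997, 0.0041]
orientation: [-0.227, -3.131, 0.001]
force: [0.2, 0.6, 0.2]
opening: 0.0305
gripper_force: 0.0
t: 12.05
tool_pos: [0.5124, 0.127, 0.0054]
orientation: [0.227, 3.133, 0.0]
force: [-0.3, 0.0, 0.0]
opening: 0.0306
gripper_force: 0.0
t: 12.72
tool_pos: [0.3787, 0.1416, 0.1248]
orientation: [-0.225, -3.132, -0.0]
force: [-0.3, -0.4, 0.2]
opening: 0.0305
gripper_force: 0.0
side [304.3 215. ] 54 [0.5434 0.1468 0.0358]
side [321.7 215.5] 56 [0.5865 0.1277 0.036 ]
side [294.4 224.1] 55 [0.5054 0.1178 0.0371]
side [312.8 225. ] 58 [0.5497 0.0976 0.0364]
side [331.1 224.9] 60 [0.5954 0.0816 0.0358]
side [322.3 235.2] 62 [0.5587 0.0505 0.0356]
top [282.9 219.8] 73 [0.5988 0.0853 0.0399]
top [262.6 223.3] 79 [0.5904 0.1312 0.0388]
top [296.2 236.1] 73 [0.5623 0.0547 0.0399]
top [275.4 239.8] 79 [0.5534 0.1015 0.0391]
top [254.3 242.3] 77 [0.5473 0.1491 0.0392]
top [266.3 259.1] 76 [0.5098 0.1212 0.039 ]
```

```bash
python3 - <<'E'
from h import *
S=np.array([[.5988,.0853],[.5904,.1312],[.5473,.1491],[.5098,.1212],[.5623,.0547]])
S0=np.array([[.5922,.0743],[.5903,.131],[.5374,.1465],[.5068,.0997],[.5398,.0558]])
for Q in(S0,S,np.r_[S0,S]):
    s=optimize.least_squares(lambda p:np.hypot(*(Q-p[:2]).T)-p[2],[.55,.1,.048]); print(s.x.round(4),(s.fun*1e3).round(1))
c=s.x[:2]; a=np.degrees(np.arctan2(*(S-c).T[::-1])); print(a.round(1),np.diff(a).round(1), np.hypot(*np.diff(S,axis=0).T))
a=a%360; g=(a[3]+a[4])/2; print("gap",a[4]-a[3],"mid",g,"slot",c+.0482*np.array([np.cos(np.radians(g)),np.sin(np.radians(g))]))
goto(.500,-.1905,.09,-g%180+0)
for c in("top","side"):
    o,P=stems(c,(.45,.55,-.25,-.14)); print([x[2] for x in o])
E
```

```text
[0.5536 0.1015 0.0473] [-0.1 -0.2  0.5 -0.5  0.4]
[0.5534 0.1015 0.0478] [ 0.4 -0.4  0.2  0.  -0.2]
[0.5535 0.1015 0.0476] [-0.3 -0.5  0.2 -0.8  0.2  0.5 -0.3  0.4  0.4  0.1]
[-19.7  38.8  97.5 155.8 -79.4] [  58.6   58.7   58.3 -235.2] [0.0466623  0.04666926 0.04674035 0.08472603]
gap 124.78903084901614 mid 218.19988514323018 slot [0.5156589  0.07174142]
shift m [-0.1635 -0.3116  0.0358] spin deg -60.0 rad -1.048 heading 81.8
[array([ 0.49922282, -0.19044394,  0.03766002])]
[array([ 0.49548031, -0.19771561,  0.03507241])]
```

Top measurement: the five ring holders now sit close together (58.5° apart). The gap is 125°, with its slot at about (0.516, 0.072) and the middle holder centred. Now for holder_7.

```bash
python3 -m inch '{"travel":[[-0.016,-0.031,0],[-0.032,-0.062,0],[-0.048,-0.093,0.01],[-0.065,-0.125,0.02],[-0.081,-0.156,0.03],[-0.098,-0.187,0.035],[-0.114,-0.218,0.035],[-0.13,-0.25,0.035],[-0.147,-0.28,0.035],[-0.163,-0.311,0.035]],"spin":[0.12,0.24,0.36,0.48,0.6,0.72,0.84,0.96,1.08,1.2]}' 0.5 && python3 -m inch '{"travel":[[0,0,0],[0,0,0],[0,0,0],[0,0,0],[0,0,0],[0,0,0],[0,0,0],[0,0,0],[0,0,0],[0,0,0]],"spin":[0.12,0.24,0.36,0.48,0.6,0.72,0.84,0.96,1.08,1.135]}'; python3 - <<'E'
from h import *
goto(.4995,-.1905,.003,-52); im,d=tips()
E
```

```text
t: 13.75
tool_pos: [0.5004, -0.1929, 0.0895]
orientation: [-1.965, -2.45, 0.0]
force: [0.1, 0.4, 0.5]
opening: 0.0464
gripper_force: 0.0
t: 14.58
tool_pos: [0.5, -0.191, 0.0895]
orientation: [-2.975, -1.009, 0.001]
force: [-0.4, -0.8, 0.3]
opening: 0.0464
gripper_force: 0.0
shift m [-0.     -0.0006  0.0865] spin deg -0.5 rad -0.009 heading -52.5
0.1 18 med [ 0.49  -0.177  0.108] min [ 0.475 -0.222  0.104] max [ 0.514 -0.167  0.11 ]
0.11 53 med [ 0.486 -0.177  0.116] min [ 0.469 -0.227  0.11 ] max [ 0.529 -0.169  0.12 ]
0.12 66 med [ 0.491 -0.177  0.125] min [ 0.47  -0.226  0.12 ] max [ 0.529 -0.164  0.13 ]
0.13 59 med [ 0.49  -0.179  0.135] min [ 0.47  -0.229  0.131] max [ 0.531 -0.165  0.14 ]
0.14 67 med [ 0.491 -0.178  0.145] min [ 0.469 -0.229  0.14 ] max [ 0.528 -0.165  0.15 ]
0.15 67 med [ 0.49  -0.178  0.155] min [ 0.47  -0.229  0.15 ] max [ 0.531 -0.162  0.16 ]
0.16 54 med [ 0.485 -0.175  0.164] min [ 0.468 -0.232  0.16 ] max [ 0.527 -0.161  0.169]
0.17 24 med [ 0.476 -0.173  0.174] min [ 0.47 -0.23  0.17] max [ 0.518 -0.165  0.179]
```

```bash
python3 -m inch '{"travel":[[0,0,0.02],[0,0,0.04],[0,0,0.06],[0,0,0.075],[0,0,0.083],[0,0,0.087],[0,0,0.087],[0,0,0.087]],"spin":[0,0,0,0,0,0,0,0]}' && python3 -m inch '{"travel":[[0,0,0],[0,0,0],[0,0,0],[0,0,0],[0,0,0],[0,0,0]],"spin":[0,0,0,0,0,0]}' 1 15; python3 - <<'E'
from h import *
im,d=tips()
E
```

```text
t: 15.3
tool_pos: [0.5001, -0.1904, 0.0039]
orientation: [2.971, 1.021, 0.001]
force: [0.0, -0.0, 0.1]
opening: 0.0465
gripper_force: 0.0
t: 15.8
tool_pos: [0.5, -0.1901, 0.0039]
orientation: [2.97, 1.021, 0.001]
force: [-0.7, 0.2, 3.4]
opening: 0.0217
gripper_force: 15.0
-0.01 1014 med [ 0.482 -0.204 -0.002] min [ 0.44  -0.25  -0.009] max [ 0.56 -0.13 -0.  ]
0.0 379 med [ 0.483 -0.202  0.001] min [ 0.44 -0.25  0.  ] max [ 0.559 -0.132  0.01 ]
0.01 111 med [ 0.493 -0.204  0.012] min [ 0.474 -0.25   0.01 ] max [ 0.541 -0.179  0.02 ]
0.02 54 med [ 0.49  -0.201  0.026] min [ 0.478 -0.215  0.02 ] max [ 0.509 -0.176  0.03 ]
0.03 95 med [ 0.495 -0.197  0.036] min [ 0.478 -0.215  0.03 ] max [ 0.52  -0.176  0.04 ]
0.04 63 med [ 0.495 -0.195  0.045] min [ 0.476 -0.217  0.04 ] max [ 0.52  -0.174  0.05 ]
0.05 51 med [ 0.501 -0.206  0.055] min [ 0.477 -0.218  0.05 ] max [ 0.523 -0.173  0.06 ]
0.06 61 med [ 0.494 -0.187  0.064] min [ 0.476 -0.219  0.06 ] max [ 0.523 -0.175  0.07 ]
0.07 49 med [ 0.5   -0.205  0.075] min [ 0.476 -0.219  0.07 ] max [ 0.522 -0.174  0.08 ]
0.08 24 med [ 0.483 -0.182  0.083] min [ 0.479 -0.216  0.08 ] max [ 0.513 -0.173  0.09 ]
0.09 7 med [ 0.494 -0.178  0.094] min [ 0.482 -0.185  0.092] max [ 0.498 -0.176  0.1  ]
```

```bash
python3 -m inch '{"travel":[[0,0,-0.01],[0,0,-0.03],[0,0,-0.06],[0.02,-0.023,-0.07],[0.04,-0.046,-0.07],[0.06,-0.069,-0.07],[0.08,-0.092,-0.07],[0.1,-0.115,-0.07],[0.12,-0.138,-0.07],[0.14,-0.16,-0.07]],"spin":[0,0,0,0,0,0,0,0,0,0]}' - 25 && python3 -m inch '{"travel":[[0.015,-0.017,0],[0.03,-0.034,0],[0.033,-0.037,0],[0.033,-0.037,0],[0.033,-0.037,0]],"spin":[0,0,0,0,0]}'; python3 - <<'E'
from h import *
goto(.516,.0720,.04,-52)
im,d=shot("side")
o,P=stems("side",im=im,d=d)
for x in o: print(x[0].round(1),x[1],x[2].round(4))
cv2.imwrite("pics/side4.png",cv2.resize(im[170:270,250:380],None,fx=6,fy=6,interpolation=cv2.INTER_CUBIC)[...,::-1])
E
```

```text
t: 16.68
tool_pos: [0.5113, 0.0239, 0.0739]
orientation: [-2.971, -1.021, 0.0]
force: [0.1, -0.0, -0.4]
opening: 0.0208
gripper_force: 25.0
t: 17.1
tool_pos: [0.5148, 0.0714, 0.0735]
orientation: [2.97, 1.022, -0.001]
force: [-0.5, 0.7, -0.5]
opening: 0.0209
gripper_force: 25.0
shift m [0.0013 0.0002 0.0335] spin deg -0.0 rad -0.001 heading -52.0
[322.  215.7] 59 [0.5873 0.1277 0.0353]
[292.4 224.9] 23 [0.5002 0.1192 0.0349]
[313.8 225. ] 41 [0.5522 0.0963 0.0366]
[331.  224.8] 59 [0.5957 0.0826 0.0355]
[322.5 235.2] 60 [0.559  0.0502 0.0358]
```

View pics/side4.png

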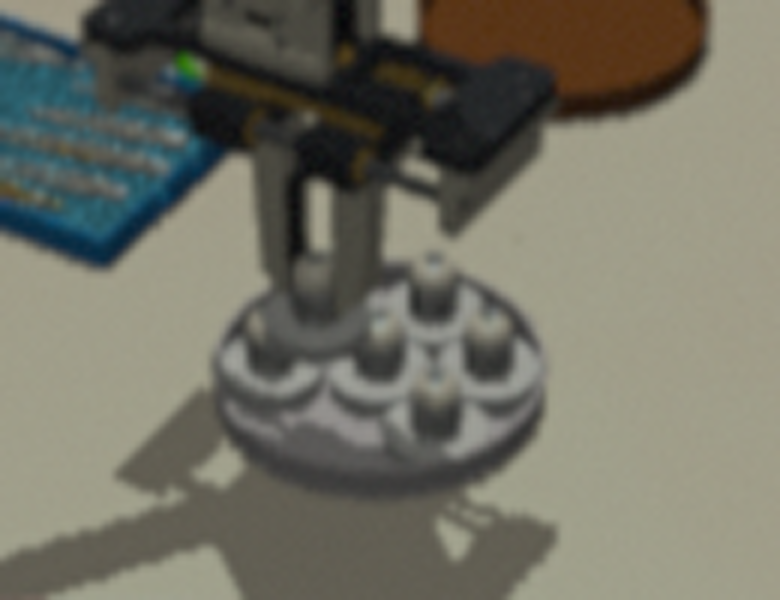

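Holder_7 is held upright at crop (318,300), above the open slot at the lower left of the tin. I'll lower it to just above the rim and check its position against the others in the same camera.

```bash
python3 -m inch '{"travel":[[0.001,0,0.015],[0.001,0,0.03],[0.001,0,0.042],[0.001,0,0.044],[0.001,0,0.044],[0.001,0,0.044]],"spin":[0,0,0,0,0,0]}'; python3 - <<'E'
from h import *
goto(.516,.0720,.04,-52)
im,d=shot("side"); np.savez("held.npz",im=im,d=d)
o,P=stems("side",im=im,d=d)
for x in o: print(x[0].round(1),x[1],x[2].round(4))
# foot of held: circle at z=bottom+.012
cv2.imwrite("pics/side5.png",cv2.resize(im[200:265,270:355],None,fx=9,fy=9,interpolation=cv2.INTER_CUBIC)[...,::-1])
print(proj("side",[[.512,.068,.069],[.512,.068,.036]]))
E
```

```text
t: 17.65
tool_pos: [0.5159, 0.0719, 0.0297]
orientation: [2.972, 1.02, -0.0]
force: [0.2, -0.1, -0.7]
opening: 0.0213
gripper_force: 25.0
shift m [ 0.0001 -0.     -0.0103] spin deg -0.1 rad -0.002 heading -52.1
[321.  212.5] 6 [0.5861 0.1321 0.0433]
[303.4 216.5] 20 [0.5397 0.1441 0.0337]
[301.7 234.5] 238 [0.5077 0.0664 0.0408]
[331.2 224.8] 59 [0.5958 0.0818 0.0358]
[315.1 226.1] 22 [0.5544 0.0924 0.0354]
[322.4 234.9] 59 [0.5591 0.0507 0.0362]
[[302.83178882 225.22691082]
 [303.07507957 235.12099708]]
```

View pics/side5.png

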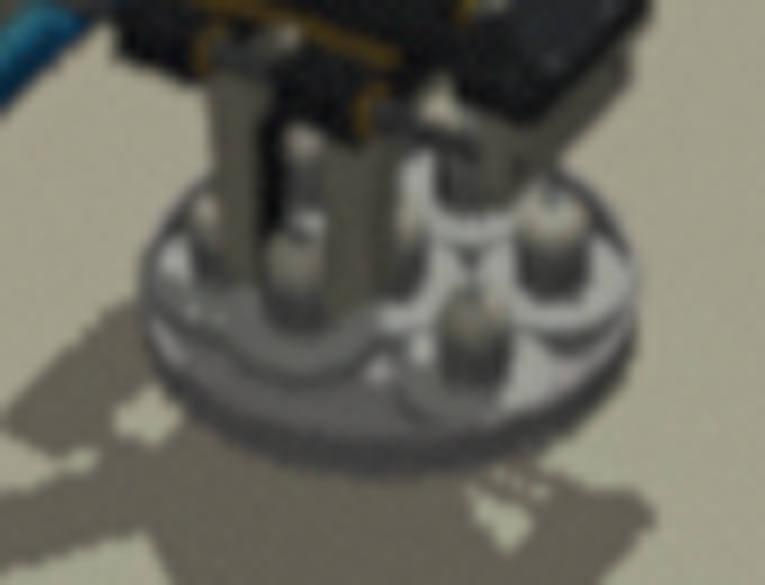

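```bash
python3 -m inch '{"travel":[[0,0,0.003],[0,0,0.006],[0,0,0.009],[0,0,0.011],[0,0,0.013],[0,0,0.015],[0,0,0.015]],"spin":[0,0,0,0,0,0,0]}'
```

```text
t: 18.28
tool_pos: [0.519, 0.0733, 0.0165]
orientation: [2.97, 1.021, 0.01]
force: [4.3, 3.9, 7.6]
opening: 0.0213
gripper_force: 25.0
```

The wall pushes it inward by about 3 mm (force +x, +y), so I was slightly too far out. Shifting the command inward and going on down.

```bash
python3 -m inch '{"travel":[[0.0015,0,0],[0.003,0,0],[0.003,0,0],[0.003,0,0]],"spin":[0,0,0,0]}' && python3 -m inch '{"travel":[[0,0,0.002],[0,0,0.004],[0,0,0.006],[0,0,0.006]],"spin":[0,0,0,0]}'
```

```text
t: 18.62
tool_pos: [0.5179, 0.0744, 0.014]
orientation: [-2.971, -1.021, 0.001]
force: [1.7, 1.5, 0.5]
opening: 0.0208
gripper_force: 25.0
t: 18.95
tool_pos: [0.5178, 0.0743, 0.0077]
orientation: [-2.971, -1.02, 0.001]
force: [0.8, 1.4, -1.5]
opening: 0.0211
gripper_force: 25.0
```

```bash
python3 -m inch '{"travel":[[0,0,0.001],[0,0,0.002],[0,0,0.0025],[0,0,0.0025]],"spin":[0,0,0,0]}'; python3 - <<'E'
from h import *
im,d=shot("side")
o,P=stems("side",im=im,d=d)
for x in o: print(x[0].round(1),x[1],x[2].round(4))
E
```

```text
t: 19.28
tool_pos: [0.5182, 0.0741, 0.0061]
orientation: [2.971, 1.021, 0.0]
force: [-0.8, 0.8, 3.4]
opening: 0.0212
gripper_force: 25.0
[302.7 232.3] 212 [0.5128 0.0731 0.0415]
[315.7 226.2] 12 [0.5566 0.0941 0.0333]
[332.5 226.2] 24 [0.5981 0.0777 0.0334]
[322.3 235.2] 64 [0.5586 0.0503 0.0357]
```

On the floor with 3.4 N upward. Releasing a little, then lifting straight up and away.

```bash
python3 -m inch '{"travel":[[0,0,0],[0,0,0],[0,0,0],[0,0,0]],"spin":[0,0,0,0]}' 0.68 && python3 -m inch '{"travel":[[0,0,-0.01],[0,0,-0.03],[0,0,-0.06],[0,0,-0.09],[-0.03,0,-0.12],[-0.06,0,-0.12],[-0.1,0,-0.12],[-0.14,0,-0.12],[-0.14,0,-0.12]],"spin":[0,0,0,0,0,0,0,0,0]}'; python3 - <<'E'
from h import *
for c in("side","top"):
    im,d=shot(c); o,P=stems(c,im=im,d=d)
    for x in o: print(c,x[0].round(1),x[1],x[2].round(4))
    if c=="side": a=cv2.resize(im[195:265,265:360],None,fx=6,fy=6,interpolation=cv2.INTER_CUBIC)
    else: b=cv2.resize(im[200:280,235:317],None,fx=4,fy=4,interpolation=cv2.INTER_CUBIC)
    Q=np.array([x[2][:2] for x in o])
    if len(Q)==7:
        k=np.argmin(np.hypot(*(Q-Q.mean(0)).T)); r=Q-Q[k]; print("r",(np.hypot(*r.T)*1e3).round(1),np.sort(np.degrees(np.arctan2(*r.T[::-1]))).round(0))
h=max(len(a),len(b)); w=np.zeros((h,a.shape[1]+b.shape[1],3),np.uint8)
w[:len(a),:a.shape[1]]=a; w[:len(b),a.shape[1]:]=b; w=w[:,:,::-1]; f=min(1,800/w.shape[1]); cv2.imwrite("pics/end.png",cv2.resize(w,None,fx=f,fy=f))
E
```

```text
t: 19.67
tool_pos: [0.5179, 0.0742, 0.0057]
orientation: [-2.971, -1.021, 0.001]
force: [-0.3, -1.2, -0.9]
opening: 0.0296
gripper_force: 0.0
t: 20.42
tool_pos: [0.4029, -0.0143, 0.1254]
orientation: [2.972, 1.018, -0.005]
force: [-0.3, 0.4, -0.3]
opening: 0.0297
gripper_force: 0.0
side [304.6 215.6] 51 [0.5436 0.1448 0.0353]
side [321.9 215.6] 58 [0.587  0.1277 0.0355]
side [294.9 224.6] 47 [0.5067 0.1176 0.0352]
side [312.8 225.1] 59 [0.5498 0.0978 0.0361]
side [331.1 224.9] 59 [0.5956 0.0819 0.0354]
side [303.8 235.1] 57 [0.5137 0.067  0.0362]
side [322.3 235.2] 64 [0.5587 0.0503 0.0358]
r [47.4 47.7 47.5  0.  48.5 47.5 48.2] [-140.  -79.  -19.    0.   39.   98.  155.]
top [282.9 219.8] 73 [0.5988 0.0853 0.04  ]
top [262.7 223.4] 82 [0.5902 0.131  0.0391]
top [296.2 236.1] 72 [0.5622 0.0546 0.0401]
top [275.4 239.8] 78 [0.5536 0.1016 0.0392]
top [254.3 242.3] 78 [0.5474 0.1491 0.0387]
top [289.  256.2] 73 [0.517  0.0702 0.0394]
top [266.4 259.1] 78 [0.5098 0.1211 0.039 ]
r [48.1 47.  47.8  0.  47.9 48.2 47.9] [-139.  -80.  -20.    0.   39.   97.  156.]
```

View pics/end.png

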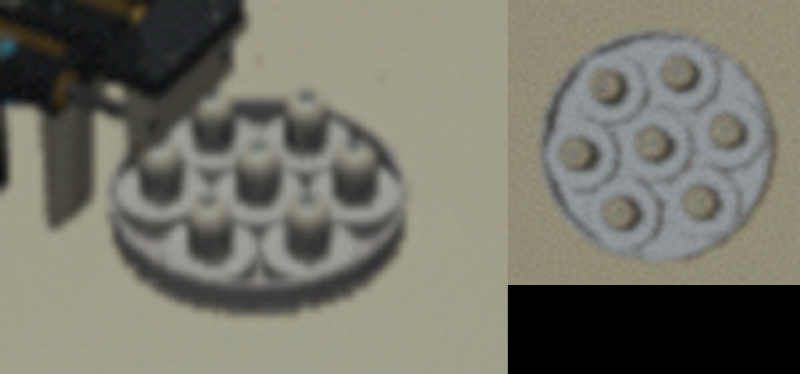

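The picture shows all seven holders upright and at equal height: one in the middle at (653,143) and six round it about 59–65° apart, at 47–48 mm radius. The gripper is clear of them. Handing in.

```bash
python3 -m inch '{"travel":[[0,0,0],[0,0,0],[0,0,0]],"spin":[0,0,0]}'; python3 -c "
from plant import close_job
print(close_job())"
```

```text
t: 20.77
tool_pos: [0.4085, -0.0113, 0.1262]
orientation: [-2.971, -1.022, -0.0]
force: [-0.3, 0.3, -0.2]
opening: 0.0299
gripper_force: 0.0
the job is handed in; nothing more can be done
None
```

The job is handed in at about 21 s: the last camera check showed all seven holders upright and flat in the tin, one in the middle and six closely round it; I did not re-measure the other things on the bench, but nothing I did should have touched them.

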